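# Lock the supply chest and put its key away

### The job

Lock the wooden chest: turn the key that stands in its lock clockwise until you feel the tongue, by now under the keeper, come up against its stop, and press it there firmly for about half a second without forcing it. Turn the key back to the one position where it comes out, draw it out without forcing it, and put it tip down in the open clay pot. Leave the pot upright and everything else where it is.

Things in the scene. Friction and masses are not known exactly. Their poses are not given: they have to be found in the camera images.
- key: Key, 50 g, standing tip down in the lock, turned 0.06 to 0.14 rad clockwise of home, with about 1 mm of play, so it may lean slightly. Origin: centre of its tip; z up the shank; x towards the bit. Shank: steel, 8 mm in diameter. Bit: flat tab on the +x side only, out to 15 mm from the axis, 5 mm thick, 15 to 28 mm above the tip. Collar 13 mm in diameter, 50 to 54 mm above the tip.
- key_bow (a point): Middle of the key's bow (head), 70 mm above its tip, axes as the key's. The bow is a black plastic block 34 mm along x, 9 mm along y, 32 mm high; grasp it across its 9 mm.
- chest: Wooden chest, fixed, 190 (x) x 230 (y) mm, 80 mm high; origin at the middle of its underside, z up. On its top sits the lock, a bright metal case 70 (x) x 60 (y) mm, 40 mm high. If the contact forces of the key on the lock, tongue and side reactions included, add up to over 35 N, the lock is damaged: keep sideways and downward push on the key small.
- keyhole (a point): Key's axis at the top of the lock case, 120 mm above the table, axes as the chest's. Seated, the key's tip is 37 mm below it and the bit's top 4 mm under the 5 mm thick top plate. The hole is 9.6 mm square. The key comes out, straight up, only in the home position: bit along +x, within about 0.08 rad. Elsewhere the bit catches under the plate.
- slot_end (a point): Outer end of the keyhole's slot for the bit, 17 mm from the key's axis in the chest's +x, at the top of the case; the slot is 7.5 mm wide. A fixed stop inside lets the key turn only about 0.06 rad counter-clockwise past home; there it still comes out. From home the key turns clockwise, seen from above.
- tongue: Locking tongue, steel bar 12 mm wide, 4 mm thick, turning about the key's axis, 14 mm above the chest's top; origin on that axis level with the chest's top, y along the bar. As the key turns clockwise its bit meets the tongue's pin, 12 mm from the axis, and pushes the tongue round (friction 0.02 N m). Turning back leaves the tongue where it is.
- tongue_tip (a point): Tip of the tongue, 62 mm from the key's axis, outside the lock case; at the start 0.3 to 1.1 rad short of the keeper's middle. Its stop comes at a key angle anywhere from 1.0 to 1.4 rad clockwise of home: it differs from lock to lock and can only be felt, as the turning moment rises steeply. Firm pressing is 6 to 14 N from bit to pin, 0.07 to 0.15 N m on the key.
- keeper (a point): Middle of the keeper, a dark steel staple 56 mm long in x, 14 mm wide and 28 mm high on the chest's top, 53 mm from the key's axis in the chest's +y. The tongue's tip must end under it, within 18 mm along x of its middle; with the tongue at its stop it is within 13 mm.
- pot: Open clay pot, loose, 300 g, 72 mm wide at the rim and 55 mm high, walls 4 mm, flat inside floor; origin at the middle of its underside. It stands on the table to the left or the right of the chest.
- tub: Bystander: closed round cardboard tub with white lid, 72 mm wide, 55 mm high.
- spool: Bystander: wooden spool standing on the chest's top, 36 mm wide, 34 mm high.
- peg_a: Bystander: wooden clothes peg lying on the table, 70 mm long, 13 mm high.
- peg_b: Bystander: another such clothes peg.
- tape: Bystander: roll of brown tape lying flat, 90 mm wide, 24 mm high.
- brush: Bystander: paint brush lying on the table.
Mind the look-alikes: they are no part of the job. Of the things that look like the pot, the largest one is meant.

How it is judged:
By the outcome, as a careful person would: the job done as asked, in the order asked, and still so for the second after the job is handed in, with the robot touching nothing.
It also fails if it takes over 72 s, if anything falls off the work surface, if the arm or the gripper's body presses on something with over 40 N, if the wrist force passes 120 N, or if a joint passes its speed limit or range.

### The arm

A 6-joint arm with a two-finger parallel gripper is mounted at the origin on the work surface. World frame = base frame: x ahead of the robot, y to its left, z up, the work surface at z = 0. Lengths are in m, angles in rad, forces in N, time in s.
With the tool pointing down it reaches from about 0.375 to 0.925 m from the base axis. Payload 5.7 kg.
Tool frame: the origin (TCP) lies midway between the tips of the shut fingers; the grasp point (between the pads) lies 19 mm behind it; z points along the fingers, x is the direction in which the jaws open and shut, and the axes are right-handed (so a half turn about z gives the same grasp; the last joint's range is limited). The gripper opens to 85 mm and grips with 20 to 120 N. Pads are 22 mm wide; open, the fingers measure 114 mm over their backs; the gripper's body (76 mm by 85 mm) begins 54 mm behind the grasp point. The pads swing forward as they close: fully open they stand 13 mm farther back than shut.
Start: joints at [1.102, 0.359, 1.51, -0, 1.272, -0.115], TCP at [0.208, 0.563, 0.231] pointing down, gripper open.
Joint ranges: [-2.97, 2.97], [-1.01, 2.36], [0.21, 2.38], [-0.96, 4.11], [0.2, 2.71], [-2.98, 2.98]. Speed limits (rad/s): [2.39, 2.39, 3.14, 3.14, 3.14, 3.14].

### API

Orientations are given as a rotation vector (axis times angle).
In Python, from station import manip gives the robot as it stands. The module is installed in compiled form; this text tells all that it offers.
- The arm moves only by the tool move_arm, never from a script. Its arguments are lists of equal length, an entry for each row: "translation": the shift along the tool's x, y, z in mm, a list of three; "roll": the turn about the tool's z in rad; "fingers": the opening, from 0 (shut) to 1 (fully open). In form: {"translation": [[dx, dy, dz], ...], "roll": [roll, ...], "fingers": [fingers, ...]}. A call has exactly 10 rows; each row shifts and turns the pose as measured when the row begins, along the tool's axes as they then stand; what a row does not reach is not made up. A row lasts 1/10 s, in which the tool goes at most 50 mm and 8.59 degrees, less where a joint would pass 70% of its speed; a pose out of reach is approached as far as the arm can. A call with a gripper value outside its range is refused whole. The fingers move at their own pace and stop on an object; "force" is the grip in N (left out, the last holds). Time passes only in rows, so rows that do not move let the fingers close, or fill a call up. It gives the time, the measured TCP pose, the force and the opening at its end, in the units of the state.
- manip.get_state(): the state, without advancing time (a new reading comes with each control period).
- manip.capture(name): name is "scene" or "top" or "wrist"; returns a dict with "pixels" (384x512x3 uint8, red, green, blue), "range_z" (384x512 float32, m along the optical axis (not along the pixel's ray), 0 where there is no reading), "intrinsics" (3x3 intrinsics, pixels), "distortion" ([k1, k2, p1, p2, k3] as OpenCV has them; the pictures are not rectified), "extrinsics" (4x4, takes a point from camera to world coordinates); the wrist camera has in their place "T_tool_cam" (4x4, takes a point from camera to tool coordinates, whose origin is the TCP and whose axes are the tool frame's). Camera axes: x right, y down, z forward; pixel columns grow to the right and rows downward; lengths in m; the calibration is good to about 2 mm. A picture is of the moment at which its call begins: read the wrist's pose just before it.
- manip.hand_in(): hands the job in, once; it reports no verdict.
The state is a dict: "time": time; "q": joint angles; "qd": joint speeds; "effort": joint torques, N m; "ee_pos": TCP position; "eef_rot": TCP orientation; "contact_force": force on the tool from outside, world axes, zero at the start; "ft_torque": the same for the moment, N m; "grip_width": opening from 0.0 (shut) to 1.0 (fully open).
Only numpy, scipy, OpenCV 4.12 (cv2) and the standard library are available. Lean on these libraries where they do the work, as an engineer would, in place of code of your own. Each camera call takes 0.05 s, during which the arm holds its last target. There are 200 camera calls.

## Working session

There is one attempt and no reset: what is moved stays moved. The work goes in short steps, Python scripts to look and compute and a tool call to move; the robot and the scene stay as the last step left them, time stands still between calls to the robot, and variables do not carry over. Pictures are saved under pics/ and viewed, about 8 in all and at most 12, crops included, and the job is handed in when it is done.

Besides the shell and the picture viewer there is one more tool, called as name(argument=value, ...) on one line, values as JSON. move_arm: Moves the arm, as the interface text tells. Its arguments: {"type":"object","properties":{"translation":{"type":"array","items":{"type":"array","items":{"type":"number"}}},"roll":{"type":"array","items":{"type":"number"}},"fingers":{"type":"array","items":{"type":"number"}},"force":{"type":"number"}},"required":["translation","roll","fingers"]}

```bash
mkdir -p pics; cat > h.py <<'E'
import numpy as np, cv2
from scipy.spatial.transform import Rotation as R
from station import manip
def snap(name):
    s=manip.get_state(); c=manip.capture(name)
    if name=='wrist':
        T=np.eye(4); T[:3,:3]=R.from_rotvec(s['eef_rot']).as_matrix(); T[:3,3]=s['ee_pos']
        c['extrinsics']=T@np.array(c['T_tool_cam'])
    np.savez('%s.npz'%name,**{k:np.array(v) for k,v in c.items()})
    return c
def load(name): return dict(np.load('%s.npz'%name))
def rays(c,uv):
    p=cv2.undistortPoints(np.array(uv,float).reshape(-1,1,2),np.array(c['intrinsics'],float),np.array(c['distortion'],float)).reshape(-1,2)
    d=np.c_[p,np.ones(len(p))]@c['extrinsics'][:3,:3].T
    return c['extrinsics'][:3,3],d
def onplane(c,uv,z):
    o,d=rays(c,uv); return o+d*((z-o[2])/d[:,2])[:,None]
def proj(c,P):
    M=np.linalg.inv(c['extrinsics']); 
    return cv2.projectPoints(np.array(P,float).reshape(-1,1,3),cv2.Rodrigues(M[:3,:3])[0],M[:3,3],np.array(c['intrinsics'],float),np.array(c['distortion'],float))[0].reshape(-1,2)
def cloud(c):
    H,W=c['range_z'].shape; u,v=np.meshgrid(np.arange(W),np.arange(H))
    o,d=rays(c,np.c_[u.ravel(),v.ravel()]); P=o+d*c['range_z'].reshape(-1,1)
    P[c['range_z'].ravel()==0]=np.nan
    return P.reshape(H,W,3)
def save(c,f,crop=None,s=1):
    im=c['pixels'][...,::-1]
    if crop: x0,y0,x1,y1=crop; im=im[y0:y1,x0:x1]
    cv2.imwrite('pics/'+f,cv2.resize(im,None,fx=s,fy=s,interpolation=cv2.INTER_CUBIC))
E
python3 - <<'E'
from h import *
print(manip.get_state())
for n in ('top','scene'):
    c=snap(n); print(n,c['extrinsics'],c['intrinsics']); 
a,b=load('top')['pixels'],load('scene')['pixels']
cv2.imwrite('pics/a.png',cv2.resize(np.vstack([a,b])[...,::-1],None,fx=.78,fy=.78))
save(load('top'),'top.png',s=1.5)
E
```

```text
{'time': 0.0, 'q': array([ 1.10190866e+00,  3.59501006e-01,  1.51144046e+00, -1.85921543e-05,
        1.27250901e+00, -1.15066677e-01]), 'qd': array([ 0.00074897, -0.00025513,  0.00078842,  0.00078695,  0.00221598,
        0.00176586]), 'effort': array([-1.09828218e-04, -5.27639186e+01, -2.78615570e+01, -1.00704808e-04,
        1.30365451e-02,  2.41618459e-06]), 'ee_pos': array([0.20757262, 0.56221778, 0.23045292]), 'eef_rot': array([ 2.57697840e+00,  1.79531442e+00, -2.55621233e-03]), 'contact_force': array([0.57561136, 0.21999759, 0.75908148]), 'ft_torque': array([0.03695874, 0.00124128, 0.00748147]), 'grip_width': 1.0013810281245796}
top [[ 0.00280365 -0.9846331   0.17461328  0.36067377]
 [-0.99998117 -0.0018073   0.00586478 -0.03098692]
 [-0.00545908 -0.17462643 -0.98461963  1.19483529]
 [ 0.          0.          0.          1.        ]] [[417.33576153   0.         255.22093099]
 [  0.         417.33576153 197.05585645]
 [  0.           0.           1.        ]]
scene [[-0.84784988  0.3677042  -0.38202645  0.88442437]
 [ 0.53008898  0.60478221 -0.59434346  0.49622631]
 [ 0.01250022 -0.70642204 -0.70768047  0.76011435]
 [ 0.          0.          0.          1.        ]] [[353.31563592   0.         251.25516767]
 [  0.         353.31563592 180.59739349]
 [  0.           0.           1.        ]]
```

View pics/top.png

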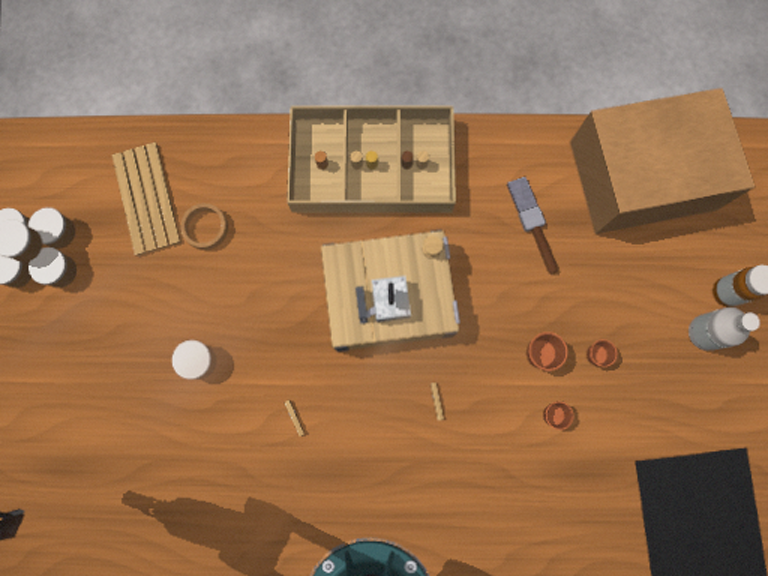

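The top view shows the chest (330–455, 235–345 in the 1.5x picture), with the lock at (391,297), the black bow at (391,292) and the keeper at (362,304). The large pot is at (548,352), with two smaller ones next to it.

```bash
python3 - <<'E'
from h import *
for n in ('top','scene'):
    c=load(n); P=cloud(c); z=P[...,2]; im=c['pixels'].astype(int); x,y=P[...,0],P[...,1]
    ch=(abs(z-.08)<.006)&(x>.35)&(x<.75)&(abs(y)<.2)
    pts=P[ch][:,:2].astype(np.float32); r=cv2.minAreaRect(pts*1000); print(n,'chest',r,len(pts))
    lk=(abs(z-.12)<.005)&(x>.35)&(x<.75)&(abs(y)<.2)
    print(' lock',cv2.minAreaRect(P[lk][:,:2].astype(np.float32)*1000),P[lk].mean(0),lk.sum())
    for nm,zl,zh in(('bow',.135,.18),('keeper',.1,.112)):
        m=(z>zl)&(z<zh)&(im.sum(2)<200)&(x>.4)&(x<.7)&(abs(y)<.2)
        if m.sum()>3: print(' ',nm,m.sum(),P[m].mean(0),P[m][:,2].max(),cv2.minAreaRect(P[m][:,:2].astype(np.float32)*1000))
    m=(abs(z-.055)<.006)&(y<-.1)&(y>-.5)&(x<.6)&(x>.25)&(im[...,0]>im[...,2]*1.5)
    nl,lab,st,ce=cv2.connectedComponentsWithStats(m.astype(np.uint8))
    for i in range(1,nl):
        if st[i,4]>30: q=P[lab==i]; print('  pot',st[i],q.mean(0),cv2.minEnclosingCircle(q[:,:2].astype(np.float32)*1000))
save(load('scene'),'scene.png',(130,60,430,285),2.6)
E
```

```text
top chest ((573.2332153320312, -36.625946044921875), (193.6918182373047, 232.99342346191406), 7.510559558868408) 4789
 lock ((588.34619140625, -57.67314147949219), (85.04247283935547, 179.8160858154297), 64.533447265625) [ 0.55547405 -0.04511604  0.12010577] 597
  bow 35 [ 0.5462895  -0.03716588  0.16798889] 0.17242775638190522 ((547.1565551757812, -36.81593322753906), (31.942285537719727, 5.038153171539307), 0.09268641471862793)
  pot [352 221  27  26 139] [ 0.46290525 -0.32778021  0.0550173 ] ((461.8044128417969, -325.3739929199219), 36.79585647583008)
scene chest ((572.5592041015625, -34.54707336425781), (194.0482940673828, 233.79425048828125), 7.665116310119629) 3901
 lock ((590.1724243164062, -54.43926239013672), (77.69061279296875, 182.10598754882812), 60.53794860839844) [ 0.57039433 -0.0459395   0.12108783] 530
  bow 111 [ 0.55071696 -0.03422232  0.15974136] 0.17347703622360922 ((549.2056884765625, -35.649166107177734), (10.09795093536377, 31.746789932250977), 87.22015380859375)
  keeper 8 [0.55570302 0.0189019  0.10379336] 0.10733171745037406 ((543.3348388671875, 20.4425106048584), (7.462793827056885, 51.931705474853516), 86.50780487060547)
  pot [215 126  22  16 138] [ 0.45981101 -0.32674118  0.0551936 ] ((460.97076416015625, -326.1143798828125), 37.1343879699707)
```

View pics/scene.png

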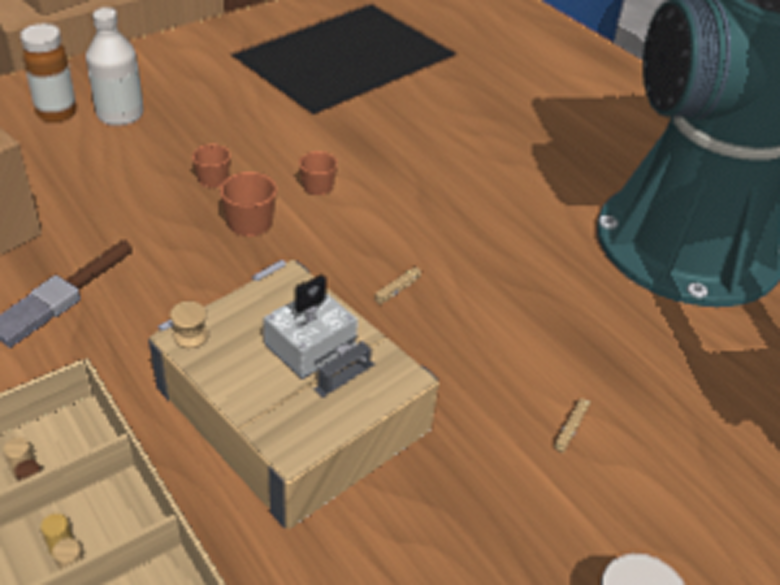

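The scene view agrees: the key stands in the lock with the keeper on its +y side, and the large pot is at (248,203). I'm moving in now.

move_arm(translation=[[-29,34.4,-2],[-29,34.4,-2],[-29,34.4,-2],[-29,34.4,-2],[-29,34.4,-2],[-29,34.4,-2],[-29,34.4,-2],[-29,34.4,-2],[-29,34.4,-2],[-29,34.4,-2]], roll=[0,0,0,0,0,0,0,0,0,0], fingers=[1,1,1,1,1,1,1,1,1,1])

```text
time: 1.1
ee_pos: [0.4336, 0.1616, 0.2477]
eef_rot: [-2.568, -1.809, 0.007]
contact_force: [0.8, -0.9, 0.5]
grip_width: 0.997
```

```bash
cat >> h.py <<'E'
def st():
    s=manip.get_state(); T=R.from_rotvec(s['eef_rot']).as_matrix(); yaw=np.arctan2(T[1,0],T[0,0])
    print('t',round(s['time'],2),'p',np.round(s['ee_pos']*1000,1),'yaw',round(yaw,4),'tilt',np.round(T[:2,2],4),'F',np.round(s['contact_force'],1),'M',np.round(s['ft_torque'],3),'g',round(s['grip_width'],3),'q6',round(s['q'][5],2))
    return s,T,yaw
def to(x,y,z,yw=None):
    s,T,yaw=st(); print('tool mm',np.round(T.T@(np.array([x,y,z])-s['ee_pos'])*1000,1), 'roll',None if yw is None else round(-(yw-yaw),4))
E
python3 -c "
from h import *
to(.548,-.036,.25,1.6); print(snap('wrist')['T_tool_cam'])"
```

```text
t 1.1 p [433.6 161.6 247.7] yaw 1.2276 tilt [-0.0041 -0.0021] F [ 0.8 -0.9  0.5] M [ 0.005 -0.019  0.037] g 0.997 q6 -1.02
tool mm [-147.6  174.2   -2.4] roll -0.3724
[[ 9.99999403e-01  7.79605248e-04  7.65134368e-04  1.31393156e-04]
 [-9.56302104e-04  9.63337469e-01  2.68290899e-01 -6.71463859e-02]
 [-5.27921612e-04 -2.68291471e-01  9.63337640e-01 -1.42750963e-01]
 [ 0.00000000e+00  0.00000000e+00  0.00000000e+00  1.00000000e+00]]
```

move_arm(translation=[[-29.5,34.8,0],[-29.5,34.8,0],[-29.5,34.8,0],[-29.5,34.8,0],[-29.5,34.8,0],[0,0,0],[0,0,0],[0,0,0],[0,0,0],[0,0,0]], roll=[0,0,0,0,0,-0.124,-0.124,-0.124,0,0], fingers=[1,1,1,1,1,1,1,1,1,1])

```text
time: 2.15
ee_pos: [0.5526, -0.0495, 0.2456]
eef_rot: [2.189, 2.253, -0.012]
contact_force: [1.3, -1.2, -0.3]
grip_width: 1.0
```

```bash
python3 - <<'E'
from h import *
st(); c=snap('wrist'); save(c,'w1.png',s=1.5)
print(proj(c,[[.548,-.036,.169],[.55,-.036,.12],[.541,.017,.108]]))
E
```

```text
t 2.15 p [552.6 -49.5 245.6] yaw 1.5993 tilt [-0.0049 -0.0055] F [ 1.3 -1.2 -0.3] M [-0.021 -0.052  0.008] g 1.0 q6 -1.81
[[270.63406032 194.5267729 ]
 [267.85941055 182.98648179]
 [319.2367534  173.30423578]]
```

View pics/w1.png

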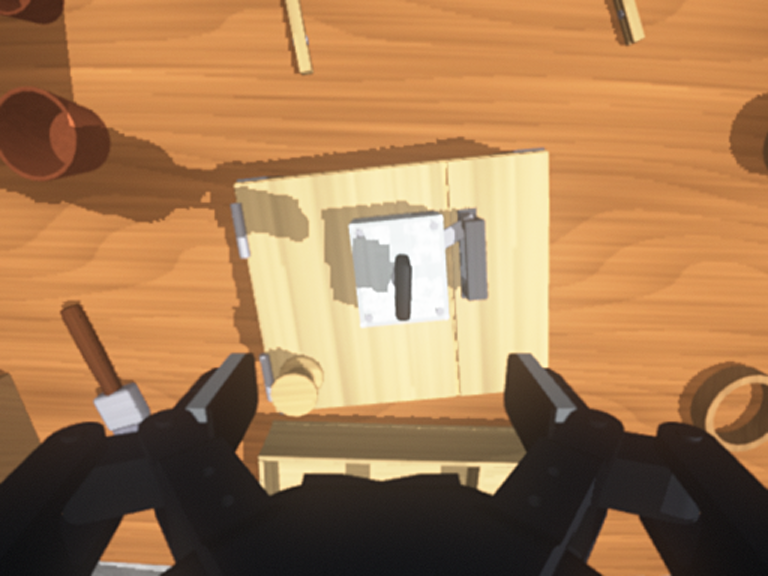

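The wrist view has the bow at about (402,287), upright in the picture, on the bright lock case (350–448, 212–327). The tongue's silver end enters under the keeper at (450,235).

```bash
python3 - <<'E'
from h import *
for n,zp in(('wrist',.169),('top',.169)):
    c=load(n); im=c['pixels'].astype(int); P=cloud(c)
    uv=proj(c,[[.548,-.036,.165]])[0]; H,W=im.shape[:2]; u,v=np.meshgrid(np.arange(W),np.arange(H))
    m=(im.max(2)<75)&(np.hypot(u-uv[0],v-uv[1])<30)
    nl,lab,s_,ce=cv2.connectedComponentsWithStats(m.astype(np.uint8)); i=1+np.argmax(s_[1:,4]); m=lab==i
    print(n,s_[i],ce[i]); 
    ct=np.argwhere(m)[:,::-1]; q=onplane(c,ct,zp)[:,:2]*1000
    print('  full mask @top',cv2.minAreaRect(q.astype(np.float32)))
    t=P[m]; t=t[abs(t[:,2]-.168)<.006]
    if len(t)>5:
        print('  top pts',len(t),t.mean(0)); w=np.cov(t[:,:2].T); e=np.linalg.eigh(w)[1][:,1]; print('  axis yaw',np.arctan(e[1]/e[0]),cv2.minAreaRect(t[:,:2].astype(np.float32)*1000))
c=load('wrist'); P=cloud(c); im=c['pixels'].astype(int)
lk=(abs(P[...,2]-.12)<.006)&(abs(P[...,0]-.55)<.06)&(abs(P[...,1]+.04)<.06)&(im.min(2)>110)
nl,lab,s_,ce=cv2.connectedComponentsWithStats(lk.astype(np.uint8)); i=1+np.argmax(s_[1:,4])
print('lock',s_[i],cv2.minAreaRect(P[lab==i][:,:2].astype(np.float32)*1000))
ch=abs(P[...,2]-.08)<.006; nl,lab,s_,ce=cv2.connectedComponentsWithStats(ch.astype(np.uint8)); i=1+np.argmax(s_[1:,4])
print('chest',s_[i],cv2.minAreaRect(P[lab==i][:,:2].astype(np.float32)*1000))
E
```

```text
Traceback (most recent call last):
ValueError: attempt to get argmax of an empty sequence
```

```bash
cat > m.py <<'E'
from h import *
import sys
def bow(n,p=(.548,-.036,.165),zp=.169):
    c=load(n); im=c['pixels'].astype(int); P=cloud(c)
    m=(im.max(2)<90)&(P[...,2]>.135)&(P[...,2]<.185)&(np.hypot(P[...,0]-p[0],P[...,1]-p[1])<.05)
    print(n,m.sum(),proj(c,[p]))
    ct=np.argwhere(m)[:,::-1]; q=onplane(c,ct,zp)[:,:2]*1000
    print('  full mask @top',cv2.minAreaRect(q.astype(np.float32)))
    t=P[m]; t=t[abs(t[:,2]-.168)<.006]
    print('  top pts',len(t),t.mean(0)); e=np.linalg.eigh(np.cov(t[:,:2].T))[1][:,1]; print('  axis yaw',np.arctan(e[1]/e[0]),cv2.minAreaRect(t[:,:2].astype(np.float32)*1000))
E
python3 - <<'E'
from m import *
c=load('wrist'); P=cloud(c); print(c['pixels'][191,268],P[191,268],P[191,255])
bow('wrist'); bow('top')
im=c['pixels'].astype(int)
lk=(abs(P[...,2]-.12)<.006)&(abs(P[...,0]-.55)<.06)&(abs(P[...,1]+.04)<.06)&(im.min(2)>110)
nl,lab,s_,ce=cv2.connectedComponentsWithStats(lk.astype(np.uint8)); i=1+np.argmax(s_[1:,4])
print('lock',s_[i],cv2.minAreaRect(P[lab==i][:,:2].astype(np.float32)*1000))
ch=abs(P[...,2]-.08)<.006; nl,lab,s_,ce=cv2.connectedComponentsWithStats(ch.astype(np.uint8)); i=1+np.argmax(s_[1:,4])
print('chest',s_[i],cv2.minAreaRect(P[lab==i][:,:2].astype(np.float32)*1000))
E
```

```text
[97 93 87] [ 0.54501054 -0.03830059  0.16923987] [ 0.55856413 -0.04848964  0.12019095]
wrist 104 [[270.37372688 193.21801905]]
  full mask @top ((541.9094848632812, -38.03815841674805), (28.548498153686523, 7.280128002166748), 2.2452940940856934)
  top pts 81 [ 0.53895991 -0.03991972  0.16740461]
  axis yaw -0.12815389678487443 ((544.0731811523438, -37.92120361328125), (25.538206100463867, 7.316053867340088), 2.18890380859375)
top 45 [[259.67071592 195.22090701]]
  full mask @top ((546.61328125, -38.0517578125), (33.00439453125, 7.492034435272217), 0.06982205808162689)
  top pts 44 [ 0.54642309 -0.03748999  0.16795758]
  axis yaw 0.04466060082042857 ((547.1583862304688, -38.056121826171875), (31.94614601135254, 7.533134937286377), 0.1813850700855255)
lock [ 233  143   66   75 3702] ((548.4984130859375, -37.415191650390625), (70.7647476196289, 60.26251983642578), 7.587713718414307)
chest [  154    98   212   175 24296] ((572.6448364257812, -36.20521545410156), (191.04541015625, 233.55079650878906), 7.632233619689941)
```

```bash
sed -i 's/im.max(2)<90/im.max(2)<400/; s/P\[...,2\]>.135/P[...,2]>.155/' m.py; python3 - <<'E'
from m import *
bow('wrist'); bow('top'); to(.548,-.0375,.20,1.6)
E
```

```text
wrist 459 [[270.37372688 193.21801905]]
  full mask @top ((546.6820678710938, -37.78982925415039), (34.844818115234375, 9.037960052490234), 2.1995277404785156)
  top pts 436 [ 0.54722604 -0.03777185  0.16819802]
  axis yaw 0.012994928198202148 ((547.9762573242188, -37.532318115234375), (33.36928939819336, 9.312191009521484), 2.115396499633789)
top 55 [[259.67071592 195.22090701]]
  full mask @top ((546.614013671875, -38.062889099121094), (33.005897521972656, 7.514575004577637), 0.06877778470516205)
  top pts 53 [ 0.54774122 -0.03808313  0.16778524]
  axis yaw 0.006627111396278492 ((547.5971069335938, -38.06548309326172), (32.81616973876953, 7.549854278564453), 0.01677205041050911)
t 2.2 p [552.5 -49.4 245.6] yaw 1.5997 tilt [-0.005  -0.0054] F [ 0.7 -0.9  0.5] M [ 0.006 -0.009  0.008] g 1.003 q6 -1.81
tool mm [12.3 -3.9 45.5] roll -0.0003
```

move_arm(translation=[[6,-2.2,0],[6,-2.2,0],[0,0,20],[0,0,20],[0,0,20],[0,0,18],[0,0,15],[0,0,13],[0,0,0],[0,0,0]], roll=[0,0,0,0,0,0,0,0,0,0], fingers=[1,1,0.5,0.4,0.4,0.4,0.4,0.4,0.4,0.4], force=20)

```text
time: 3.2
ee_pos: [0.5459, -0.0307, 0.1381]
eef_rot: [2.195, 2.245, -0.007]
contact_force: [0.3, -0.2, 0.1]
grip_width: 0.398
```

```bash
python3 - <<'E'
from m import *
to(.5475,-.0377,.137,1.6); c=snap('wrist'); save(c,'w2.png',(100,130,420,370),2.4)
print(proj(c,[[.5475,-.0377,.169]]))
try: bow('wrist')
except Exception as e: print(e)
E
```

```text
t 3.2 p [545.9 -30.7 138.1] yaw 1.5935 tilt [-0.0017 -0.0045] F [ 0.3 -0.2  0.1] M [ 0.011  0.    -0.009] g 0.398 q6 -1.77
tool mm [-7.   1.4  1.2] roll -0.0065
[[237.93617825 270.98831161]]
wrist 4158 [[242.04344944 267.42971616]]
  full mask @top ((544.90185546875, -32.885154724121094), (38.184879302978516, 102.76716613769531), 1.6566301584243774)
  top pts 2201 [ 0.5439739  -0.03481337  0.16799376]
  axis yaw -1.4731890145537592 ((545.3806762695312, -28.949825286865234), (34.101036071777344, 59.054840087890625), 18.189434051513672)
```

View pics/w2.png

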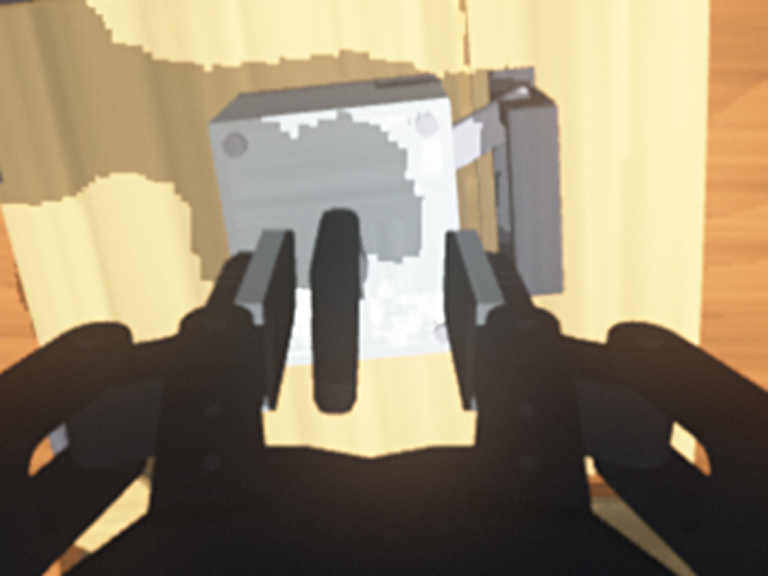

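The bow (col 336) sits left of the midpoint between the pads (col 368), about 7 mm off, which matches the computed shift.

move_arm(translation=[[-3.5,0.7,0.6],[0,0,0],[-3,0.5,0.5],[0,0,0],[0,0,0],[0,0,0],[0,0,0],[0,0,0],[0,0,0],[0,0,0]], roll=[-0.007,0,0,0,0,0,0,0,0,0], fingers=[0.4,0.4,0.4,0.3,0.25,0.2,0.2,0.2,0.2,0.2], force=20)

```text
time: 4.25
ee_pos: [0.5492, -0.0381, 0.14]
eef_rot: [2.184, 2.25, -0.003]
contact_force: [-0.5, 0.8, -0.8]
grip_width: 0.199
```

```bash
python3 - <<'E'
from m import *
to(.5475,-.0377,.137,1.6); c=snap('wrist'); save(c,'w3.png',(160,200,320,320),4)
E
```

```text
t 4.25 p [549.2 -38.1 140. ] yaw 1.6005 tilt [ 0.0034 -0.0055] F [-0.5  0.8 -0.8] M [ 0.039 -0.017  0.02 ] g 0.199 q6 -1.79
tool mm [ 0.5 -1.7  3. ] roll 0.0005
```

View pics/w3.png

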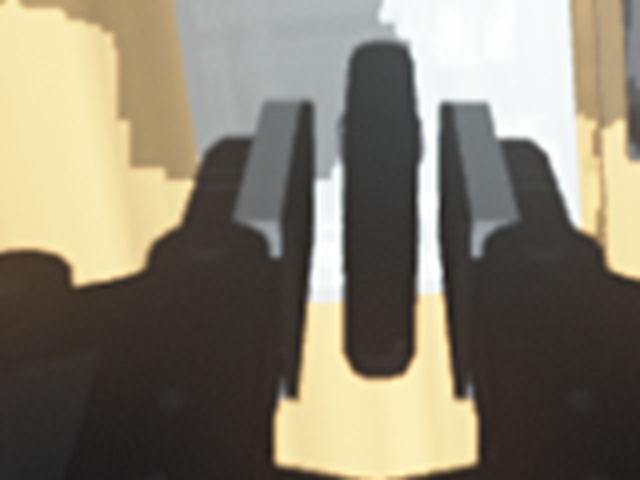

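Pads (inner edges 312 and 442) and bow (345–415) line up to about 0.5 mm. I'll make a small correction, then close gently.

move_arm(translation=[[0.5,-1.5,2.5],[0,0,0],[0,0,0],[0,0,0],[0,0,0],[0,0,0],[0,0,0],[0,0,0],[0,0,0],[0,0,0]], roll=[0,0,0,0,0,0,0,0,0,0], fingers=[0.2,0.17,0.14,0.12,0.1,0.08,0.06,0.04,0.02,0], force=20)

```text
time: 5.3
ee_pos: [0.5477, -0.0375, 0.1374]
eef_rot: [2.184, 2.25, -0.002]
contact_force: [-0.6, -0.1, 0.4]
grip_width: 0.102
```

```bash
python3 - <<'E'
from m import *
for i in range(1): to(.5475,-.0377,.137,1.6)
E
```

```text
t 5.3 p [547.7 -37.5 137.4] yaw 1.6005 tilt [ 0.0035 -0.0054] F [-0.6 -0.1  0.4] M [-0.002  0.056 -0.01 ] g 0.102 q6 -1.79
tool mm [-0.2 -0.2  0.4] roll 0.0005
```

move_arm(translation=[[0,0,0],[0,0,0],[0,0,0],[0,0,0],[0,0,0],[0,0,0],[0,0,0],[0,0,0],[0,0,0],[0,0,0]], roll=[0.04,0.06,0.06,0.06,0.06,0.06,0.06,0.04,0,0], fingers=[0,0,0,0,0,0,0,0,0,0], force=30)

```text
time: 6.3
ee_pos: [0.5478, -0.0376, 0.1374]
eef_rot: [2.636, 1.697, 0.0]
contact_force: [-0.1, -0.5, 0.5]
grip_width: 0.1
```

```bash
python3 - <<'E'
from m import *
to(.5477,-.0375,.1374)
E
```

```text
t 6.3 p [547.8 -37.6 137.4] yaw 1.1437 tilt [ 0.0037 -0.0056] F [-0.1 -0.5  0.5] M [ 0.01   0.001 -0.013] g 0.1 q6 -1.33
tool mm [ 0.1 -0.1 -0. ] roll None
```

move_arm(translation=[[0,0,0],[0,0,0],[0,0,0],[0,0,0],[0,0,0],[0,0,0],[0,0,0],[0,0,0],[0,0,0],[0,0,0]], roll=[0.04,0.05,0.05,0.05,0.05,0.05,0.04,0.02,0,0], fingers=[0,0,0,0,0,0,0,0,0,0])

```text
time: 7.3
ee_pos: [0.5484, -0.037, 0.1374]
eef_rot: [2.894, 1.206, 0.004]
contact_force: [-0.3, -0.4, 0.1]
grip_width: 0.098
```

```bash
python3 - <<'E'
from m import *
to(.5477,-.0375,.1374)
E
```

```text
t 7.3 p [548.4 -37.  137.4] yaw 0.7899 tilt [ 0.0049 -0.0045] F [-0.3 -0.4  0.1] M [ 0.095  0.066 -0.006] g 0.098 q6 -0.98
tool mm [-0.8 -0.1 -0. ] roll None
```

move_arm(translation=[[-0.7,0,0],[0,0,0],[0,0,0],[0,0,0],[0,0,0],[0,0,0],[0,0,0],[0,0,0],[0,0,0],[0,0,0]], roll=[0,0.015,0.015,0.015,0.015,0.015,0.015,0.015,0,0], fingers=[0,0,0,0,0,0,0,0,0,0])

```text
time: 8.3
ee_pos: [0.5484, -0.0371, 0.1374]
eef_rot: [2.958, 1.041, 0.007]
contact_force: [0.0, 0.8, 0.4]
grip_width: 0.099
```

```bash
cat >> h.py <<'E'
def avg(n=5):
    L=[]
    for i in range(n):
        s=manip.get_state(); L.append(np.r_[s['contact_force'],s['ft_torque'],s['effort'][5]*1]); manip.capture('wrist') if i<n-1 else 0
    L=np.array(L); print('avg F,M,e6',np.round(L.mean(0),3),'sd',np.round(L.std(0),3))
E
python3 - <<'E'
from m import *
avg(); to(.5477,-.0375,.1374)
E
```

```text
avg F,M,e6 [ 0.299  0.825  0.308  0.197 -0.058  0.014  0.03 ] sd [0.306 0.279 0.384 0.015 0.023 0.029 0.008]
t 8.5 p [548.4 -37.1 137.4] yaw 0.6769 tilt [ 0.0059 -0.0037] F [0.3 0.7 0.2] M [ 0.189 -0.07   0.026] g 0.097 q6 -0.87
tool mm [-0.8 -0.1 -0. ] roll None
```

move_arm(translation=[[0,0,0],[0,0,0],[0,0,0],[0,0,0],[0,0,0],[0,0,0],[0,0,0],[0,0,0],[0,0,0],[0,0,0]], roll=[0.01,0.01,0.01,0.01,0.01,0.01,0.01,0.01,0.01,0.01], fingers=[0,0,0,0,0,0,0,0,0,0])

```text
time: 9.5
ee_pos: [0.5484, -0.0372, 0.1374]
eef_rot: [3.01, 0.879, 0.007]
contact_force: [0.7, 0.8, 0.7]
grip_width: 0.1
```

```bash
python3 - <<'E'
from m import *
avg(2); to(.5477,-.0375,.1374)
E
```

```text
avg F,M,e6 [ 0.53   0.442  0.788  0.213 -0.037  0.042 -0.073] sd [0.181 0.394 0.051 0.045 0.007 0.024 0.046]
t 9.55 p [548.4 -37.2 137.4] yaw 0.5678 tilt [ 0.0059 -0.0038] F [0.3 0.  0.8] M [ 0.258 -0.044  0.065] g 0.103 q6 -0.76
tool mm [-0.7 -0.1 -0. ] roll None
```

move_arm(translation=[[0,0,0],[0,0,0],[0,0,0],[0,0,0],[0,0,0],[0,0,0],[0,0,0],[0,0,0],[0,0,0],[0,0,0]], roll=[0.01,0.01,0.01,0.01,0.01,0.01,0.01,0.01,0.01,0.01], fingers=[0,0,0,0,0,0,0,0,0,0])

```text
time: 10.55
ee_pos: [0.5484, -0.0372, 0.1374]
eef_rot: [3.054, 0.714, 0.008]
contact_force: [0.5, 0.4, -0.3]
grip_width: 0.1
```

```bash
python3 - <<'E'
from m import *
avg(4); to(.5477,-.0375,.1374)
E
```

```text
avg F,M,e6 [ 0.07   0.631 -0.183  0.162 -0.034  0.037  0.014] sd [0.256 0.398 0.323 0.016 0.007 0.038 0.096]
t 10.7 p [548.4 -37.2 137.4] yaw 0.4599 tilt [ 0.0059 -0.004 ] F [-0.1  0.1 -0.2] M [ 0.179 -0.037  0.029] g 0.1 q6 -0.65
tool mm [-0.7 -0.1 -0. ] roll None
```

move_arm(translation=[[0,0,0],[0,0,0],[0,0,0],[0,0,0],[0,0,0],[0,0,0],[0,0,0],[0,0,0],[0,0,0],[0,0,0]], roll=[0.008,0.008,0.008,0.008,0.008,0.008,0.008,0.008,0.008,0.008], fingers=[0,0,0,0,0,0,0,0,0,0])

```text
time: 11.7
ee_pos: [0.5484, -0.0373, 0.1374]
eef_rot: [3.082, 0.582, 0.008]
contact_force: [-0.4, 0.4, -0.2]
grip_width: 0.101
```

```bash
python3 - <<'E'
from m import *
avg(4); to(.5477,-.0375,.1374)
E
```

```text
avg F,M,e6 [ 0.468  0.691  0.069  0.161 -0.065  0.039  0.015] sd [0.51  0.988 0.171 0.026 0.016 0.023 0.077]
t 11.85 p [548.4 -37.3 137.4] yaw 0.3739 tilt [ 0.0059 -0.004 ] F [ 0.8 -0.6  0.2] M [ 0.159 -0.087  0.045] g 0.102 q6 -0.56
tool mm [-0.7 -0.1 -0. ] roll None
```

move_arm(translation=[[0,0,0],[0,0,0],[0,0,0],[0,0,0],[0,0,0],[0,0,0],[0,0,0],[0,0,0],[0,0,0],[0,0,0]], roll=[0.006,0.006,0.006,0.006,0.006,0.006,0.006,0.006,0.006,0.006], fingers=[0,0,0,0,0,0,0,0,0,0])

```text
time: 12.85
ee_pos: [0.5484, -0.0374, 0.1374]
eef_rot: [3.099, 0.482, 0.008]
contact_force: [0.1, -0.0, -0.4]
grip_width: 0.094
```

```bash
python3 - <<'E'
from m import *
avg(4); to(.5477,-.0375,.1374)
E
```

```text
avg F,M,e6 [ 0.152  0.471  0.143  0.13  -0.054  0.029  0.017] sd [0.277 0.464 0.366 0.046 0.033 0.052 0.057]
t 13.0 p [548.4 -37.3 137.4] yaw 0.3094 tilt [ 0.0059 -0.0042] F [ 0.2  0.4 -0. ] M [ 0.202 -0.022 -0.037] g 0.102 q6 -0.5
tool mm [-0.7 -0.1  0. ] roll None
```

move_arm(translation=[[0,0,0],[0,0,0],[0,0,0],[0,0,0],[0,0,0],[0,0,0],[0,0,0],[0,0,0],[0,0,0],[0,0,0]], roll=[0.006,0.006,0.006,0.006,0.006,0.006,0.006,0.006,0.006,0.006], fingers=[0,0,0,0,0,0,0,0,0,0])

```text
time: 14.0
ee_pos: [0.5485, -0.0373, 0.1374]
eef_rot: [3.113, 0.382, 0.009]
contact_force: [1.2, -0.1, 1.2]
grip_width: 0.102
```

```bash
python3 - <<'E'
from m import *
avg(4); to(.5477,-.0375,.1374); save(load('top'),'x.png'); c=snap('wrist'); save(c,'w4.png',(100,100,420,340),2.4)
E
```

```text
avg F,M,e6 [ 0.939  0.554  0.208  0.137 -0.06   0.049  0.043] sd [0.245 0.395 0.696 0.032 0.03  0.02  0.056]
t 14.15 p [548.5 -37.4 137.4] yaw 0.2448 tilt [ 0.0061 -0.0042] F [1.  0.6 0.3] M [ 0.178 -0.066  0.083] g 0.097 q6 -0.43
tool mm [-0.8 -0.1  0. ] roll None
```

View pics/w4.png

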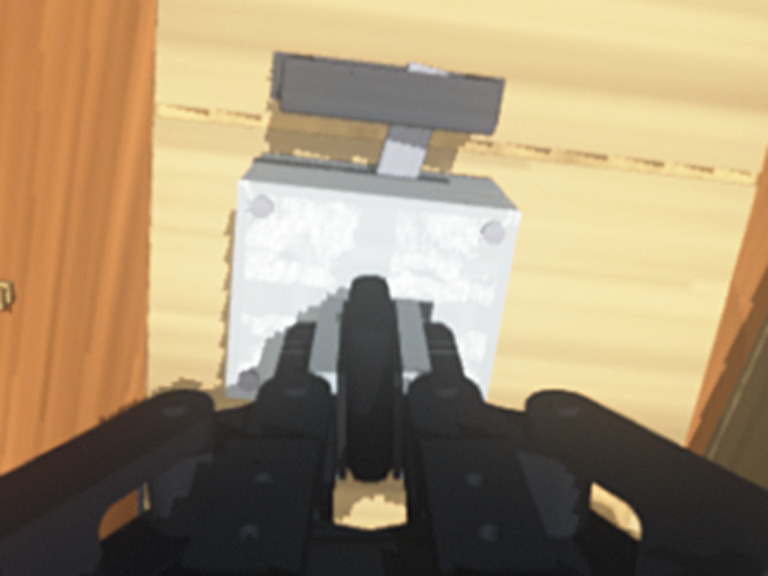

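The tongue now shows under the keeper with its tip at (427,68), about 9 mm past the keeper's middle at col 390. The stop must be close.

move_arm(translation=[[0,0,0],[0,0,0],[0,0,0],[0,0,0],[0,0,0],[0,0,0],[0,0,0],[0,0,0],[0,0,0],[0,0,0]], roll=[0.005,0.005,0.005,0.005,0.005,0.005,0.005,0.005,0.005,0.005], fingers=[0,0,0,0,0,0,0,0,0,0])

```text
time: 15.2
ee_pos: [0.5487, -0.0373, 0.1374]
eef_rot: [3.123, 0.299, 0.009]
contact_force: [2.0, 0.7, -0.2]
grip_width: 0.102
```

```bash
python3 - <<'E'
from m import *
avg(4); to(.5477,-.0375,.1374)
E
```

```text
avg F,M,e6 [ 1.132  0.941  0.042  0.203 -0.028  0.184  0.163] sd [0.515 0.67  0.176 0.03  0.041 0.038 0.04 ]
t 15.35 p [548.8 -37.3 137.5] yaw 0.1916 tilt [ 0.0065 -0.0042] F [0.8 1.1 0.1] M [ 0.225 -0.014  0.139] g 0.101 q6 -0.38
tool mm [-1.1 -0.   0. ] roll None
```

The moment jumped to about 0.17–0.18 N m, so this is the stop. I'll ease slightly and hold within the firm range.

move_arm(translation=[[0,0,0],[0,0,0],[0,0,0],[0,0,0],[0,0,0],[0,0,0],[0,0,0],[0,0,0],[0,0,0],[0,0,0]], roll=[-0.01,0,0,0,0,0,0,0,0,0], fingers=[0,0,0,0,0,0,0,0,0,0])

```text
time: 16.35
ee_pos: [0.5487, -0.0373, 0.1374]
eef_rot: [3.121, 0.317, 0.009]
contact_force: [0.6, 0.8, 0.4]
grip_width: 0.104
```

```bash
python3 - <<'E'
from m import *
avg(3); to(.5477,-.0375,.1374)
E
```

```text
avg F,M,e6 [ 0.951  0.481  0.029  0.211 -0.071  0.141  0.144] sd [0.231 0.271 0.723 0.012 0.009 0.029 0.   ]
t 16.45 p [548.7 -37.3 137.4] yaw 0.2024 tilt [ 0.0064 -0.0041] F [ 1.2  0.1 -1. ] M [ 0.197 -0.066  0.129] g 0.1 q6 -0.39
tool mm [-1. -0.  0.] roll None
```

move_arm(translation=[[0,0,0],[0,0,0],[0,0,0],[0,0,0],[0,0,0],[0,0,0],[0,0,0],[0,0,0],[0,0,0],[0,0,0]], roll=[-0.01,0,0,0,0,0,0,0,0,0], fingers=[0,0,0,0,0,0,0,0,0,0])

```text
time: 17.45
ee_pos: [0.5487, -0.0373, 0.1374]
eef_rot: [3.119, 0.334, 0.009]
contact_force: [1.0, 1.3, 1.0]
grip_width: 0.099
```

```bash
python3 - <<'E'
from m import *
avg(3); to(.5477,-.0375,.1374)
E
```

```text
avg F,M,e6 [ 1.268  1.071  0.667  0.18  -0.076  0.127  0.119] sd [0.188 0.327 0.534 0.02  0.023 0.046 0.   ]
t 17.55 p [548.6 -37.3 137.4] yaw 0.2133 tilt [ 0.0063 -0.0041] F [ 1.4  0.6 -0.1] M [ 0.208 -0.098  0.087] g 0.102 q6 -0.4
tool mm [-1.  0. -0.] roll None
```

Held for about 1 s at roughly 0.12 N m, inside the firm range. Now turning back.

move_arm(translation=[[0,0,0],[0,0,0],[0,0,0],[0,0,0],[0,0,0],[0,0,0],[0,0,0],[0,0,0],[0,0,0],[0,0,0]], roll=[-0.06,-0.1,-0.1,-0.1,-0.1,-0.1,-0.1,-0.1,-0.08,-0.04], fingers=[0,0,0,0,0,0,0,0,0,0])

```text
time: 18.55
ee_pos: [0.5468, -0.0382, 0.1374]
eef_rot: [2.65, 1.675, 0.0]
contact_force: [1.6, 0.6, -0.3]
grip_width: 0.106
```

```bash
python3 - <<'E'
from m import *
avg(2); to(.5477,-.0375,.1374,1.64)
E
```

```text
avg F,M,e6 [ 1.165  0.585 -0.582  0.127 -0.146 -0.022  0.129] sd [0.398 0.034 0.292 0.02  0.01  0.016 0.075]
t 18.6 p [546.9 -38.2 137.4] yaw 1.1286 tilt [ 0.0034 -0.0053] F [ 0.8  0.6 -0.9] M [ 0.107 -0.157 -0.038] g 0.099 q6 -1.32
tool mm [1.  0.5 0. ] roll -0.5114
```

move_arm(translation=[[0.8,0.4,0],[0,0,0],[0,0,0],[0,0,0],[0,0,0],[0,0,0],[0,0,0],[0,0,0],[0,0,0],[0,0,0]], roll=[0,-0.08,-0.08,-0.08,-0.08,-0.08,-0.06,-0.03,0,0], fingers=[0,0,0,0,0,0,0,0,0,0])

```text
time: 19.6
ee_pos: [0.5469, -0.0382, 0.1374]
eef_rot: [2.156, 2.277, -0.005]
contact_force: [0.7, 0.1, -0.9]
grip_width: 0.1
```

```bash
python3 - <<'E'
from m import *
avg(3); to(.5477,-.0375,.1374,1.70); c=snap('wrist'); save(c,'w5.png',(130,130,370,330),3.2)
E
```

```text
avg F,M,e6 [ 0.469  0.086 -0.28   0.104 -0.084  0.    -0.014] sd [0.183 0.163 0.471 0.032 0.023 0.013 0.031]
t 19.7 p [546.9 -38.2 137.4] yaw 1.6262 tilt [ 0.0018 -0.0064] F [ 0.5  0.3 -0.3] M [ 0.149 -0.053  0.016] g 0.097 q6 -1.81
tool mm [ 0.6  0.8 -0. ] roll -0.0738
```

View pics/w5.png

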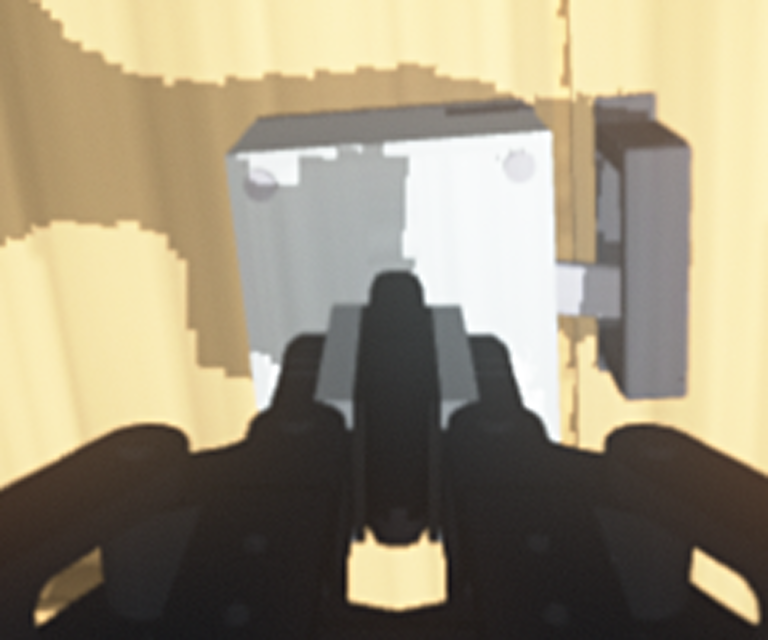

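The bow is square in the pads, and the tongue stays under the keeper at (600,290). Next I'll feel for the counter-clockwise stop.

move_arm(translation=[[0.6,0.7,0],[0,0,0],[0,0,0],[0,0,0],[0,0,0],[0,0,0],[0,0,0],[0,0,0],[0,0,0],[0,0,0]], roll=[0,-0.01,-0.01,-0.01,-0.01,-0.01,-0.01,-0.01,-0.01,0], fingers=[0,0,0,0,0,0,0,0,0,0])

```text
time: 20.75
ee_pos: [0.5473, -0.0378, 0.1374]
eef_rot: [2.055, 2.369, -0.007]
contact_force: [-1.2, 0.5, -0.3]
grip_width: 0.101
```

```bash
python3 - <<'E'
from m import *
avg(3); to(.5477,-.0375,.1374,1.70)
E
```

```text
avg F,M,e6 [-0.627  0.067 -0.035  0.008 -0.031  0.016 -0.054] sd [0.411 0.424 0.321 0.024 0.026 0.03  0.029]
t 20.85 p [547.3 -37.8 137.4] yaw 1.7122 tilt [ 0.0011 -0.007 ] F [-0.2  0.2 -0.2] M [0.034 0.001 0.037] g 0.103 q6 -1.9
tool mm [ 0.2  0.4 -0. ] roll 0.0122
```

move_arm(translation=[[0,0,0],[0,0,0],[0,0,0],[0,0,0],[0,0,0],[0,0,0],[0,0,0],[0,0,0],[0,0,0],[0,0,0]], roll=[-0.006,-0.006,-0.006,-0.006,-0.006,-0.006,-0.006,-0.006,0,0], fingers=[0,0,0,0,0,0,0,0,0,0])

```text
time: 21.85
ee_pos: [0.5473, -0.0378, 0.1374]
eef_rot: [1.993, 2.422, -0.007]
contact_force: [-0.4, -0.0, -0.2]
grip_width: 0.101
```

```bash
python3 - <<'E'
from m import *
avg(3); to(.5477,-.0375,.1374,1.70)
E
```

```text
avg F,M,e6 [-0.031 -0.543 -0.09   0.023 -0.066  0.008 -0.006] sd [0.339 0.366 0.062 0.022 0.005 0.045 0.002]
t 21.95 p [547.3 -37.8 137.4] yaw 1.7645 tilt [ 0.0012 -0.007 ] F [-0.1 -0.8 -0.1] M [ 0.001 -0.073 -0.042] g 0.099 q6 -1.95
tool mm [ 0.2  0.4 -0. ] roll 0.0645
```

move_arm(translation=[[0,0,0],[0,0,0],[0,0,0],[0,0,0],[0,0,0],[0,0,0],[0,0,0],[0,0,0],[0,0,0],[0,0,0]], roll=[-0.006,-0.006,-0.006,-0.006,-0.006,-0.006,0,0,0,0], fingers=[0,0,0,0,0,0,0,0,0,0])

```text
time: 22.95
ee_pos: [0.5474, -0.0381, 0.1374]
eef_rot: [1.945, 2.46, -0.008]
contact_force: [-0.4, 0.2, 0.5]
grip_width: 0.103
```

```bash
python3 - <<'E'
from m import *
avg(3); to(.5477,-.0375,.1374,1.70)
E
```

```text
avg F,M,e6 [ 0.056 -0.165  0.572 -0.043 -0.049 -0.022 -0.018] sd [0.477 0.347 0.419 0.006 0.019 0.011 0.   ]
t 23.05 p [547.5 -38.1 137.4] yaw 1.8037 tilt [ 0.0014 -0.0074] F [ 0.7 -0.6  1.1] M [-0.051 -0.063 -0.029] g 0.099 q6 -1.99
tool mm [0.5 0.4 0. ] roll 0.1037
```

move_arm(translation=[[0,0,0],[0,0,0],[0,0,0],[0,0,0],[0,0,0],[0,0,0],[0,0,0],[0,0,0],[0,0,0],[0,0,0]], roll=[-0.006,-0.006,-0.006,-0.006,0,0,0,0,0,0], fingers=[0,0,0,0,0,0,0,0,0,0])

```text
time: 24.05
ee_pos: [0.5476, -0.0383, 0.1374]
eef_rot: [1.913, 2.485, -0.008]
contact_force: [-0.2, -0.5, -0.2]
grip_width: 0.102
```

```bash
python3 - <<'E'
from m import *
avg(3); to(.5477,-.0375,.1374,1.725)
E
```

```text
avg F,M,e6 [-0.076 -0.46   0.105 -0.068 -0.031 -0.112 -0.105] sd [0.321 0.682 0.259 0.047 0.025 0.028 0.001]
t 24.15 p [547.5 -38.3 137.4] yaw 1.8293 tilt [ 0.0014 -0.0075] F [ 0.4 -1.3  0.2] M [-0.042 -0.033 -0.103] g 0.099 q6 -2.02
tool mm [ 0.7  0.4 -0. ] roll 0.1043
```

The CCW stop is felt at about 1.785, so home is near 1.71–1.72; vision gave 1.703. I'll turn to 1.71 and recentre.

move_arm(translation=[[0,0,0],[0,0,0],[0,0,0],[0.5,0.3,0],[0,0,0],[0,0,0],[0,0,0],[0,0,0],[0,0,0],[0,0,0]], roll=[0.04,0.04,0.03,0,0,0,0,0,0,0], fingers=[0,0,0,0,0,0,0,0,0,0])

```text
time: 25.15
ee_pos: [0.5474, -0.0372, 0.1374]
eef_rot: [2.048, 2.376, -0.007]
contact_force: [-1.3, -0.6, 0.2]
grip_width: 0.099
```

```bash
python3 - <<'E'
from m import *
avg(3); to(.5477,-.0375,.1374,1.71)
E
```

```text
avg F,M,e6 [-0.733 -0.408  0.144 -0.095 -0.014  0.014 -0.002] sd [0.469 0.393 0.073 0.009 0.056 0.02  0.001]
t 25.25 p [547.4 -37.2 137.4] yaw 1.7188 tilt [ 0.0008 -0.007 ] F [-0.1 -0.8  0. ] M [-0.088 -0.029  0.04 ] g 0.099 q6 -1.9
tool mm [-0.4  0.3 -0. ] roll 0.0088
```

move_arm(translation=[[0,0,0],[0,0,-1],[0,0,-1],[0,0,-1],[0,0,-1],[0,0,-1],[0,0,-1],[0,0,-1],[0,0,-1],[0,0,0]], roll=[0.008,0,0,0,0,0,0,0,0,0], fingers=[0,0,0,0,0,0,0,0,0,0])

```text
time: 26.25
ee_pos: [0.547, -0.0369, 0.1458]
eef_rot: [2.059, 2.367, -0.008]
contact_force: [0.4, -0.2, -0.3]
grip_width: 0.101
```

```bash
python3 - <<'E'
from m import *
avg(2); to(.5477,-.0375,.1374,1.71)
E
```

```text
avg F,M,e6 [ 0.478  0.094  0.003 -0.029 -0.018  0.02  -0.002] sd [0.067 0.294 0.34  0.029 0.016 0.032 0.   ]
t 26.3 p [546.9 -36.9 145.8] yaw 1.71 tilt [-0.0001 -0.0066] F [0.5 0.4 0.3] M [-0.058 -0.002 -0.013] g 0.1 q6 -1.9
tool mm [-0.7  0.7  8.4] roll 0.0
```

move_arm(translation=[[-0.5,0.5,0],[0,0,-2],[0,0,-2],[0,0,-2.5],[0,0,-2.5],[0,0,-2.5],[0,0,-2.5],[0,0,-2.5],[0,0,-2.5],[0,0,0]], roll=[0,0,0,0,0,0,0,0,0,0], fingers=[0,0,0,0,0,0,0,0,0,0])

```text
time: 27.3
ee_pos: [0.5476, -0.0371, 0.1667]
eef_rot: [2.059, 2.367, -0.008]
contact_force: [-0.4, -0.1, -0.1]
grip_width: 0.098
```

```bash
python3 - <<'E'
from m import *
avg(2); to(.5477,-.0375,.1374,1.71)
E
```

```text
avg F,M,e6 [-0.385 -0.122 -0.099  0.046  0.003 -0.005 -0.   ] sd [0.049 0.028 0.018 0.014 0.05  0.05  0.   ]
t 27.35 p [547.5 -37.1 166.5] yaw 1.71 tilt [-0.0001 -0.0064] F [-0.3 -0.1 -0.1] M [ 0.032  0.053 -0.055] g 0.098 q6 -1.9
tool mm [-0.3  0.2 29.1] roll 0.0
```

move_arm(translation=[[0,0,-3],[0,0,-3],[0,0,-3],[0,0,-4],[0,0,-4],[0,0,-8],[0,0,-12],[0,0,-12],[0,0,-8],[0,0,0]], roll=[0,0,0,0,0,0,0,0,0,0], fingers=[0,0,0,0,0,0,0,0,0,0])

```text
time: 28.35
ee_pos: [0.5479, -0.0368, 0.2295]
eef_rot: [2.058, 2.367, -0.007]
contact_force: [0.6, -0.7, -0.4]
grip_width: 0.097
```

```bash
python3 - <<'E'
from m import *
st(); a=snap('wrist'); b=snap('scene')
i=a['pixels'][130:370,60:460]; uv=proj(b,[[.55,-.04,.17]])[0].astype(int); print(uv)
j=b['pixels'][uv[1]-60:uv[1]+60,uv[0]-100:uv[0]+100]
cv2.imwrite('pics/w6.png',np.vstack([cv2.resize(i,(480,288)),cv2.resize(j,(480,288))])[...,::-1])
E
```

```text
t 28.35 p [547.9 -36.8 229.5] yaw 1.71 tilt [ 0.0012 -0.0067] F [ 0.6 -0.7 -0.4] M [-0.024  0.024 -0.012] g 0.097 q6 -1.9
[247 168]
```

View pics/w6.png

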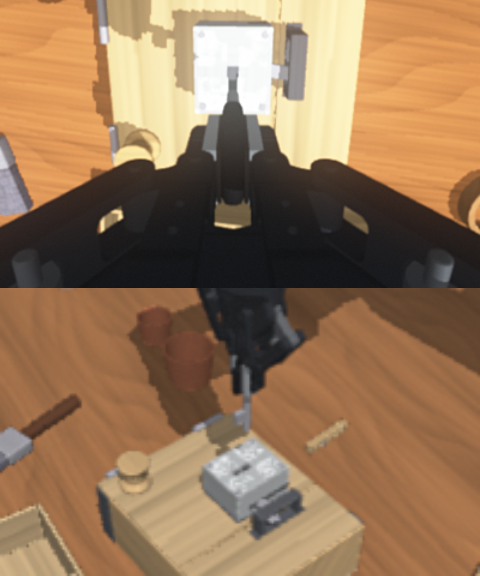

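The key is out and held, the lock stands empty and the tongue is under the keeper. Next, travel to the pot.

move_arm(translation=[[-20,-9,0],[-36,-16.5,0],[-36,-16.5,0],[-36,-16.5,0],[-36,-16.5,0],[-36,-16.5,0],[-36,-16.5,0],[-24,-11,0],[-10,-5,0],[0,0,0]], roll=[0,0,0,0,0,0,0,0,0,0], fingers=[0,0,0,0,0,0,0,0,0,0])

```text
time: 29.45
ee_pos: [0.4565, -0.3291, 0.2237]
eef_rot: [-2.054, -2.37, 0.008]
contact_force: [0.7, 0.1, -0.6]
grip_width: 0.1
```

```bash
python3 - <<'E'
from m import *
to(.4615,-.3258,.20); c=snap('wrist'); save(c,'w7.png',s=1.2)
P=cloud(c); im=c['pixels'].astype(int); m=(abs(P[...,2]-.055)<.004)&(im[...,0]>im[...,2]*1.5)&(np.hypot(P[...,0]-.46,P[...,1]+.326)<.05)
print(m.sum(), cv2.minEnclosingCircle(P[m][:,:2].astype(np.float32)*1000))
fl=(P[...,2]<.03)&(np.hypot(P[...,0]-.4615,P[...,1]+.326)<.02); print('floor',np.median(P[fl][:,2]),fl.sum())
E
```

```text
t 29.45 p [ 456.5 -329.1  223.7] yaw 1.7132 tilt [-0.0077 -0.0005] F [ 0.7  0.1 -0.6] M [-0.004  0.047 -0.047] g 0.1 q6 -2.45
tool mm [ 2.5  5.6 23.6] roll None
658 ((460.27001953125, -325.84722900390625), 35.70589065551758)
floor 0.0049959820243165864 704
```

View pics/w7.png

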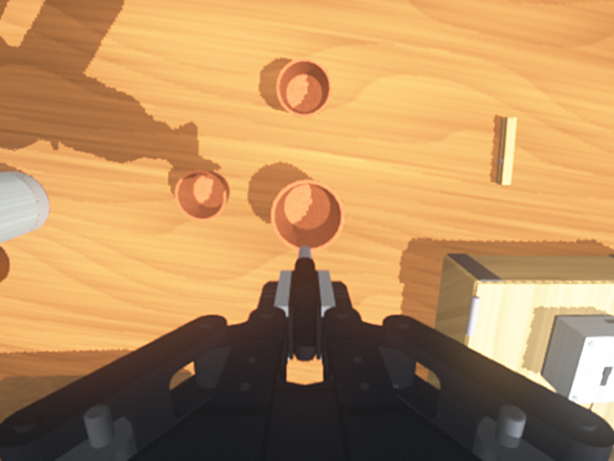

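The pot's rim is centred at (308,214) in the picture, and the key's tip is heading for it. I'll lower in two stages.

move_arm(translation=[[2.5,5,0],[0,0,15],[0,0,20],[0,0,20],[0,0,18],[0,0,10],[0,0,5],[0,0,0],[0,0,0],[0,0,0]], roll=[0,0,0,0,0,0,0,0,0,0], fingers=[0,0,0,0,0,0,0,0,0,0])

```text
time: 30.5
ee_pos: [0.4682, -0.3117, 0.135]
eef_rot: [-2.039, -2.384, 0.001]
contact_force: [0.3, 0.1, -0.7]
grip_width: 0.1
```

```bash
python3 - <<'E'
from m import *
to(.461,-.326,.062)
E
```

```text
t 30.5 p [ 468.2 -311.7  135. ] yaw 1.7264 tilt [-0.0034  0.0024] F [ 0.3  0.1 -0.7] M [ 0.006  0.003 -0.017] g 0.1 q6 -2.44
tool mm [-13.2  -9.1  73. ] roll None
```

move_arm(translation=[[-6,-4,0],[0,0,0],[-6,-4,0],[0,0,0],[0,0,8],[0,0,8],[0,0,8],[0,0,5],[0,0,0],[0,0,0]], roll=[0,0,0,0,0,0,0,0,0,0], fingers=[0,0,0,0,0,0,0,0,0,0])

```text
time: 31.5
ee_pos: [0.4617, -0.3271, 0.1043]
eef_rot: [-2.042, -2.384, 0.001]
contact_force: [1.1, 0.4, -0.6]
grip_width: 0.1
```

```bash
python3 - <<'E'
from m import *
to(.461,-.326,.062)
E
```

```text
t 31.5 p [ 461.7 -327.1  104.3] yaw 1.7249 tilt [-0.0021  0.0012] F [ 1.1  0.4 -0.6] M [ 0.006  0.017 -0.013] g 0.1 q6 -2.46
tool mm [ 1.1 -0.4 42.3] roll None
```

move_arm(translation=[[0.8,0,4],[0,0,6],[0,0,6],[0,0,6],[0,0,6],[0,0,5],[0,0,3],[0,0,2],[0,0,0],[0,0,0]], roll=[0,0,0,0,0,0,0,0,0,0], fingers=[0,0,0,0,0,0,0,0,0,0])

```text
time: 32.5
ee_pos: [0.4618, -0.3263, 0.063]
eef_rot: [-2.042, -2.385, 0.001]
contact_force: [-0.1, -0.3, -1.1]
grip_width: 0.097
```

```bash
python3 - <<'E'
from m import *
to(.461,-.326,.062)
E
```

```text
t 32.5 p [ 461.8 -326.3   63. ] yaw 1.7252 tilt [-0.0017  0.0009] F [-0.1 -0.3 -1.1] M [-0.017  0.038  0.034] g 0.097 q6 -2.46
tool mm [ 0.4 -0.8  1. ] roll None
```

move_arm(translation=[[0,0,1.2],[0,0,1.2],[0,0,0],[0,0,0],[0,0,0],[0,0,0],[0,0,0],[0,0,0],[0,0,0],[0,0,0]], roll=[0,0,0,0,0,0,0,0,0,0], fingers=[0,0,0,0.1,0.12,0.14,0.16,0.19,0.22,0.25])

```text
time: 33.5
ee_pos: [0.4625, -0.3269, 0.0615]
eef_rot: [2.043, 2.386, -0.001]
contact_force: [0.6, 0.3, -0.2]
grip_width: 0.249
```

```bash
python3 - <<'E'
from m import *
st(); c=snap('wrist'); save(c,'w8.png',(60,120,460,370),1.8)
E
```

```text
t 33.5 p [ 462.5 -326.9   61.5] yaw 1.7252 tilt [ 0.     -0.0007] F [ 0.6  0.3 -0.2] M [ 0.036  0.02  -0.046] g 0.249 q6 -2.46
```

View pics/w8.png

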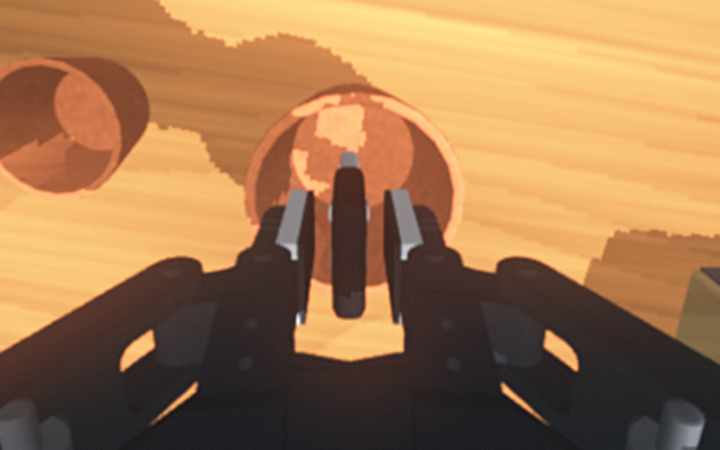

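The key stands free between the pads, with its tip inside the pot at (348,158). I'll open slowly and let it settle before retreating.

move_arm(translation=[[0,0,0],[0,0,0],[0,0,0],[0,0,0],[0,0,0],[0,0,0],[0,0,0],[0,0,0],[0,0,-4],[0,0,-4]], roll=[0,0,0,0,0,0,0,0,0,0], fingers=[0.28,0.32,0.36,0.4,0.45,0.5,0.55,0.6,0.6,0.6])

```text
time: 34.55
ee_pos: [0.4622, -0.3266, 0.0695]
eef_rot: [-2.043, -2.386, 0.001]
contact_force: [0.3, -0.0, -0.1]
grip_width: 0.597
```

```bash
python3 - <<'E'
from m import *
st(); a=snap('wrist'); b=snap('scene')
i=a['pixels'][120:370,60:460]; uv=proj(b,[[.46,-.326,.06]])[0].astype(int)
j=b['pixels'][uv[1]-50:uv[1]+50,uv[0]-80:uv[0]+80]
cv2.imwrite('pics/w9.png',np.vstack([cv2.resize(i,(470,290)),cv2.resize(j,(470,294))])[...,::-1])
E
```

```text
t 34.55 p [ 462.2 -326.6   69.5] yaw 1.7252 tilt [-0.001   0.0002] F [ 0.3 -0.  -0.1] M [-0.033 -0.001 -0.018] g 0.597 q6 -2.46
```

View pics/w9.png

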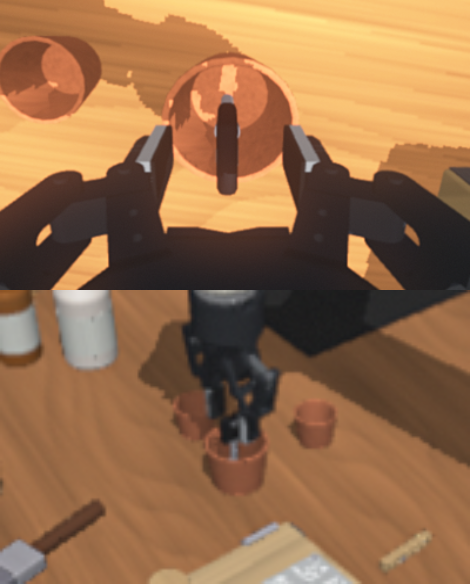

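The key stands upright in the pot, free of the pads. Retreating straight up.

move_arm(translation=[[0,0,-6],[0,0,-12],[0,0,-15],[0,0,-20],[0,0,-20],[0,0,-20],[0,0,-20],[0,0,-20],[0,0,-10],[0,0,0]], roll=[0,0,0,0,0,0,0,0,0,0], fingers=[0.6,0.6,0.6,0.6,0.6,0.6,0.6,0.6,0.6,0.6])

```text
time: 35.65
ee_pos: [0.4626, -0.3268, 0.2262]
eef_rot: [2.04, 2.383, -0.001]
contact_force: [0.3, -0.1, 0.2]
grip_width: 0.601
```

```bash
python3 - <<'E'
from m import *
st(); a=snap('wrist'); b=snap('scene')
uv=proj(b,[[.5,-.2,.06]])[0].astype(int); print(uv)
y0=max(uv[1]-75,0); j=b['pixels'][y0:y0+150,uv[0]-110:uv[0]+110]
cv2.imwrite('pics/w10.png',np.vstack([cv2.resize(a['pixels'],(420,296))[:, :],cv2.resize(j,(420,290))])[...,::-1])
E
```

```text
t 35.65 p [ 462.6 -326.8  226.2] yaw 1.7253 tilt [ 0.0032 -0.0036] F [ 0.3 -0.1  0.2] M [ 0.008 -0.03  -0.013] g 0.601 q6 -2.46
[233 157]
```

View pics/w10.png

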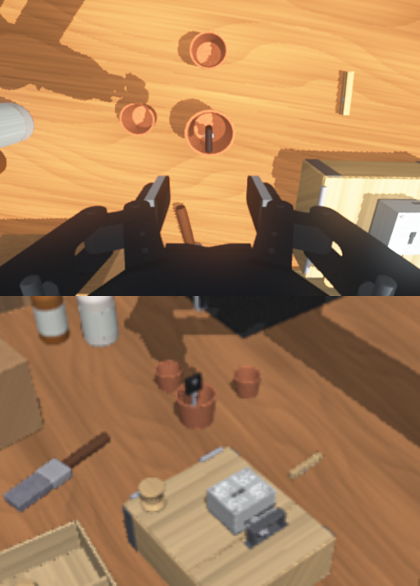

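The key is in the large pot, tip down and slightly inclined; the pot is upright, the gripper is clear, and the rest of the scene is unchanged. Handing in.

```bash
python3 -c "
from station import manip
print(manip.hand_in())"
```

```text
the job is handed in; nothing more can be done
None
```

The chest is locked and the key is standing tip down in the large clay pot. I handed the job in at about 36 s of the 72 s allowed; it reported no verdict.

- **Locking:** I turned the key clockwise until the moment rose steeply. It briefly peaked at about 0.16–0.18 N m, just above the firm range. I eased it and held about 1 s at roughly 0.14 N m, then about 1 s at 0.12 N m, longer than the half second asked.
- **Finding home:** I turned back and felt the counter-clockwise stop, which put home at about 1.72 rad of tool yaw; the camera gave 1.70. I drew the key at 1.71, and no reading during the draw was above about 1 N.
- **Last checks:** The final pictures show the key tip down in the upright pot and the lock empty. The bystanders in view looked unmoved, and the gripper was clear of everything. The tongue showed under the keeper after I turned back; its tip was about 9 mm past the middle just before the stop.
- **Disagreement:** By my home estimate the stop came at about 1.45–1.47 rad, slightly beyond the stated 1.0–1.4. I put that down to play in the lock and twist in the grip.

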